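# Raise the board lift by exactly two crank turns and lock it

## Task

Raise the circuit board on the bench lift by exactly two turns of its hand crank, then lock it. The crank first turns idle through some free play: hold its round knob lightly, crank clockwise (seen from above) until you feel the drive bite, and from there give it exactly two full turns without forcing it. Then let go of the knob and push the lock lever fully over to its other side, leaving the jar, the screwdriver and the tray where they are.

Things in the scene. Friction and masses are not known exactly. Their poses are not given: they have to be found in the camera images.
- lift: the fixed bench lift: aluminium base plate 300 x 340 x 12 mm, its middle at x +60 mm. Origin on the bench, z up; its x points away from the robot at yaw 0. Grey crank gearbox (100 x 100 mm, top 95 mm up) at x 0, y -90 mm; lock lever at x 0, y +100 mm; flat stage with the green board (100 x 160 mm, about 75 mm up) at x +145, y +30 mm
- crank_axis (a point): point on the vertical axis of the crank at the height of the knob's middle (146 mm above the bench). The crank turns freely (about 0.5 N at the knob) until the drive bites somewhere within its first turn clockwise; from there it takes up to 12 N at the knob while it moves, 5 N or so of which stays on a hand that pauses. It stays where it is left
- knob_mid (a point): middle of the black upright crank knob, 24 mm diameter, 48 mm tall, 55 mm from the crank axis, on the end of a flat steel crank arm. The knob spins freely on its pin, so the gripper can keep one heading. Its foot is 122 mm, its top 170 mm above the bench; nothing else on the lift is as tall. Hold it with 15 to 30 N: more than 80 N on both fingers together breaks it
- stage_mid (a point): middle of the board's upper face on the lifting stage. The stage rises only 1.6 mm for each full turn after the drive has bitten, which is less than the error of this reading
- lock_tip (a point): centre of the steel ball (26 mm diameter) at the tip of the lock lever, 70 mm from the lever's pivot. At first it leans to the lift's -x side, about 95 mm above the bench; the pivot is 34 mm above the bench, 34 mm further along the lift's +x
- lock (a joint): angle of the lock lever: near 0 (up to 0.2) unlocked, leaning from upright to the lift's -x (0.5 rad at 0); 1.0 rad locked, leaning as far to the lift's +x. Light (about 1 N at the tip) and stays where it is left
- jar: white plastic jar, 48 mm diameter, 55 mm tall, standing on the bench, a bystander; origin at its underside
- driver: screwdriver 160 mm long with a black handle lying on the bench, a bystander
- tray: open grey parts tray 100 x 140 x 25 mm on the bench, a bystander; origin at its underside

How it is judged:
By the outcome, as a careful person would: the job done as asked, in the order asked, and still so for the second after the job is handed in, with the robot touching nothing.
It also fails if it takes over 70 s, if anything falls off the work surface, if the arm or the gripper's body presses on something with over 40 N, if the wrist force passes 120 N, or if a joint passes its speed limit or range.

## Robot

A 6-joint arm with a two-finger parallel gripper is mounted at the origin on the work surface. World frame = base frame: x ahead of the robot, y to its left, z up, the work surface at z = 0. Lengths are in mm, angles in degrees, forces in N, time in s.
With the tool pointing down it reaches from about 300 to 850 mm from the base axis. Payload 4.2 kg.
Tool frame: the origin (TCP) lies at the very end of the fingers, on their centre line; the grasp point (between the pads) lies env.pinch_z behind it (env.pinch_z is the distance from the TCP to the grasp point, in mm); z points along the fingers, y is the line along which they close (so a half turn about z gives the same grasp; the last joint's range is limited). The gripper opens to 91 mm and grips with 3 to 60 N. Pads are 32 mm wide; open, the fingers measure 118 mm over their backs; the gripper's body (76 mm by 178 mm) begins 60 mm behind the grasp point.
Start: joints at [65.374, 18.312, 89.639, -0, 72.044, -1.146], TCP at [229.099, 527.406, 213.976] pointing down, gripper open.
Joint ranges: [-177.97, 177.97], [-48.28, 115.42], [12.27, 149.76], [-77.06, 257.06], [2.81, 150.46], [-146.56, 146.56]. Speed limits (degrees/s): [147.25, 147.25, 180, 180, 180, 180].

## Interface

Orientations are given as [roll, pitch, yaw] about the fixed x, y, z axes, in that order (R = Rz(yaw) Ry(pitch) Rx(roll)).
In Python, from workcell import state, vision, job_done, env gives the robot as it stands.
- The arm moves only by the tool servo_tool, never from a script. Its argument "rows" is a list of rows, each a list of 5 numbers: the shift along the tool's x, y, z scaled (see below), then the turn about the tool's z scaled (see below), then the opening, from 0 (shut) to 1 (fully open). A call has 1 to 20 rows; each row is the pose to reach, as a shift and turn from the pose commanded when the call began, along the tool's axes at that moment; what a row does not reach only later rows make up. The controller multiplies each number of a shift by 200 mm and each number of a turn by 90 degrees. A row lasts 1/12 s, in which the tool goes at most 41.7 mm and 7.16 degrees, less where a joint would pass 70% of its speed; a pose out of reach is approached as far as the arm can. A call with a number of a shift or a turn outside -1 to 1 is refused whole. A call with a gripper value outside its range is refused whole. The fingers move at their own pace and stop on an object; "force" is the grip in N (left out, the last holds). Time passes only in rows, so rows that repeat a pose let the fingers close. It gives the time, the measured TCP pose, the force, the opening and the grip force at its end, in the units of the state.
- state(): the state, without advancing time (a new reading comes with each control period).
- vision.grab_frame(name): name is "scene" or "top" or "wrist"; returns the picture (480x640x3 uint8, red, green, blue); there is no depth.
- vision.camera_info(name): a dict with "vertical_fov" (degrees; the focal length in pixels is half the picture's height over the tangent of half this angle, whatever the lens; pixels are square), "cx", "cy" (the principal point, pixels), "distortion" ([k1, k2, p1, p2, k3] as OpenCV has them; the pictures are not rectified), "T" (4x4, takes a point from camera to world coordinates). Camera axes: x right, y up, looking along -z (the intrinsics and any distortion apply to the point x, -y, -z); pixel columns grow to the right and rows downward; lengths in mm; the calibration is good to about 2 mm. A picture is of the moment at which its call begins: read the wrist's pose just before it. camera_info takes no time and is no camera call; for the wrist camera it gives the pose at the moment of the call.
- job_done(): hands the job in; it is judged then, once.
The state is a dict: "time_s": time; "qpos": joint angles; "qvel": joint speeds; "effort": joint torques, N m; "ee_pos": TCP position; "ee_rot": TCP orientation; "force": force on the tool from outside, world axes, zero at the start; "torque": the same for the moment, N m; "gripper_width": finger opening in mm; "gripper_force": force on a finger pad.
Only numpy, scipy, OpenCV 4.12 (cv2) and the standard library are available. Lean on these libraries where they do the work, as an engineer would, in place of code of your own. Each camera call takes 0.05 s, during which the arm holds its last target. There are 200 camera calls.

## Working session

There is one attempt and no reset: what is moved stays moved. The work goes in short steps, Python scripts to look and compute and a tool call to move; the robot and the scene stay as the last step left them, time stands still between calls to the robot, and variables do not carry over. Pictures are saved under pics/ and viewed, at most 10 in all, crops included, and the job is handed in when it is done.

Besides the shell and the picture viewer there is one more tool, called after "Call:" as name([rows], argument=value, ...), one row to a line, values as JSON. servo_tool: Moves the arm, as the interface text tells. Its arguments: {"type":"object","properties":{"rows":{"type":"array"},"force":{"type":"number"}},"required":["rows"]}

```bash
mkdir -p pics; ls; python3 - <<'E'
from workcell import state, vision, job_done, env
import cv2,numpy as np
print(state(), env.pinch_z)
for n in ("scene","top"):
    im=vision.grab_frame(n); cv2.imwrite(f"pics/{n}0.png",im[:,:,::-1]); c=vision.camera_info(n); print(n,{k:(np.round(v,3).tolist()) for k,v in c.items()})
E
```

```text
pics
{'time_s': 0.0, 'qpos': array([ 6.53754106e+01,  1.83512217e+01,  8.97073737e+01, -1.73376521e-03,
        7.20429679e+01, -1.14389447e+00]), 'qvel': array([ 0.02140389,  0.0333736 , -0.04253285,  0.01305325,  0.08887752,
        0.00591729]), 'effort': array([ 6.48019450e-04, -4.12464058e+01, -2.31977212e+01,  7.28400098e-02,
        4.55068960e-02, -1.37370989e-04]), 'ee_pos': array([228.87993121, 526.92734465, 213.11792596]), 'ee_rot': array([-1.79898424e+02, -3.79517011e-04,  1.56519841e+02]), 'force': array([-0.60298593, -0.30637981, -0.50235308]), 'torque': array([-0.01003783, -0.02869925,  0.00723978]), 'gripper_force': 0.0, 'gripper_width': 91.17008509477652} 18.8
scene {'vertical_fov': 50.705, 'cx': 314.676, 'cy': 241.315, 'distortion': [0.028, 0.0, 0.0, 0.0, 0.0], 'T': [[0.772, -0.392, 0.501, 1099.961], [0.636, 0.486, -0.599, -562.094], [-0.009, 0.781, 0.625, 765.228], [0.0, 0.0, 0.0, 1.0]]}
top {'vertical_fov': 54.049, 'cx': 320.611, 'cy': 246.381, 'distortion': [-0.01, 0.0, 0.0, 0.0, 0.0], 'T': [[0.012, 0.997, -0.082, 480.534], [-1.0, 0.011, -0.015, 59.534], [-0.014, 0.082, 0.997, 967.986], [0.0, 0.0, 0.0, 1.0]]}
```

View pics/top0.png

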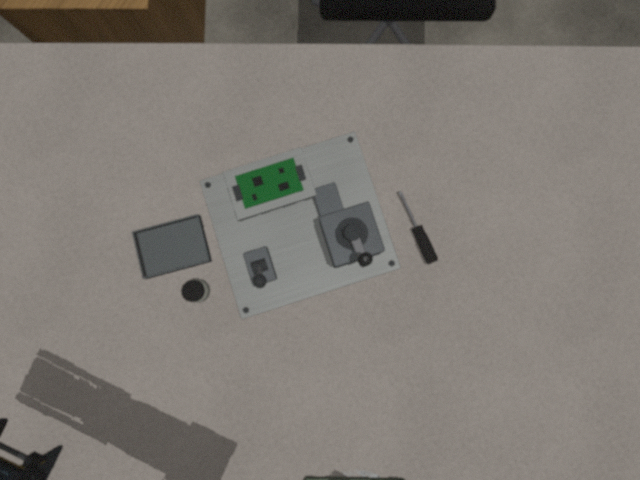

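View pics/scene0.png

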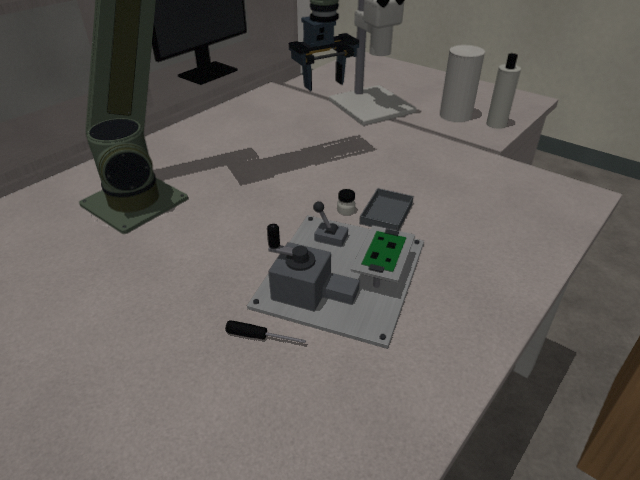

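The top view shows the knob near (365,259), the hub at (352,232), the lock ball at (260,281) and plate screws at (208,185), (350,140), (246,310), (392,264). The scene view shows the knob at (273,236), the hub at (300,255) and the ball at (319,207).

```bash
cat > h.py <<'E'
import numpy as np,cv2
from workcell import state,vision,env,job_done
def K(c,h=480):
    f=h/2/np.tan(np.radians(c["vertical_fov"])/2)
    return np.array([[f,0,c["cx"]],[0,f,c["cy"]],[0,0,1.]])
def ray(c,px):
    u=cv2.undistortPoints(np.array([[px]],float),K(c),np.array(c["distortion"],float))[0,0]
    T=np.array(c["T"]); d=T[:3,:3]@np.array([u[0],-u[1],-1]); return T[:3,3],d/np.linalg.norm(d)
def plane(c,px,z):
    o,d=ray(c,px); return o+d*(z-o[2])/d[2]
def tri(c1,p1,c2,p2):
    o1,d1=ray(c1,p1);o2,d2=ray(c2,p2)
    s=np.linalg.lstsq(np.stack([d1,-d2],1),o2-o1,rcond=None)[0]
    a=o1+s[0]*d1;b=o2+s[1]*d2; return (a+b)/2,np.linalg.norm(a-b)
def proj(c,P):
    T=np.array(c["T"]); p=np.linalg.inv(T)@np.append(P,1); p=p[:3]*[1,-1,-1]
    return cv2.projectPoints(p.reshape(1,1,3),np.zeros(3),np.zeros(3),K(c),np.array(c["distortion"],float))[0].ravel()
E
python3 - <<'E'
from h import *
t=cv2.imread("pics/top0.png");s=cv2.imread("pics/scene0.png")
a=cv2.resize(t[200:330,230:410],None,fx=4,fy=4,interpolation=cv2.INTER_CUBIC)[:, :]
b=cv2.resize(s[190:310,240:360],None,fx=5,fy=5,interpolation=cv2.INTER_CUBIC)
cv2.imwrite("pics/tc.png",a);cv2.imwrite("pics/sc.png",b)
ct=vision.camera_info("top")
scr=[(208,185),(350,140),(246,310),(392,264)]
g=cv2.cvtColor(t,cv2.COLOR_BGR2GRAY)
P=[]
for x,y in scr:
    w=g[y-5:y+6,x-5:x+6]; m=np.clip(130-w.astype(float),0,None); yy,xx=np.mgrid[y-5:y+6,x-5:x+6]
    p=(np.sum(xx*m)/m.sum(),np.sum(yy*m)/m.sum()); q=plane(ct,p,14); P.append(q); print(p,q.round(1))
P=np.array(P); mid=P.mean(0); xd=(P[0]+P[1]-P[2]-P[3])[:2]; yaw=np.arctan2(xd[1],xd[0])
yd=(P[0]+P[2]-P[1]-P[3])[:2]; yaw2=np.arctan2(-yd[0],yd[1])
print("sides",np.linalg.norm(P[0]-P[1]),np.linalg.norm(P[0]-P[2]),"yaw",np.degrees([yaw,yaw2]))
yaw=(yaw+yaw2)/2
R=np.array([[np.cos(yaw),-np.sin(yaw)],[np.sin(yaw),np.cos(yaw)]])
o=mid[:2]-R@[60,0]; print("lift",o,"axis",o+R@[0,-90],"lock pivot x0 y100",o+R@[0,100],"tip",o+R@[-34,100])
cs=vision.camera_info("scene")
print("knob",tri(ct,(365,259),cs,(273,236)),"ball",tri(ct,(260,281),cs,(319,207)))
E
```

```text
(np.float64(207.34376577486117), np.float64(184.37354871277134)) [684.8 309.4  14. ]
(np.float64(349.91466208476515), np.float64(139.0303550973654)) [782.7  15.8  14. ]
(np.float64(245.41581920903954), np.float64(309.6265536723164)) [429.1 224.   14. ]
(np.float64(391.1670918367347), np.float64(262.8341836734694)) [527.  -69.4  14. ]
sides 309.4728369688357 269.49408239277915 yaw [18.44393492 18.44430347]
lift [548.98248204 100.95541451] axis [577.45664621  15.57847397] lock pivot x0 y100 [517.34452187 195.81868177] tip [485.091011   185.06177531]
knob (array([526.85630784,  -5.99927862, 144.62053103]), np.float64(0.16960125257661687)) ball (array([487.47751375, 185.32233301,  93.75100312]), np.float64(2.5542087301171468))
```

View pics/tc.png

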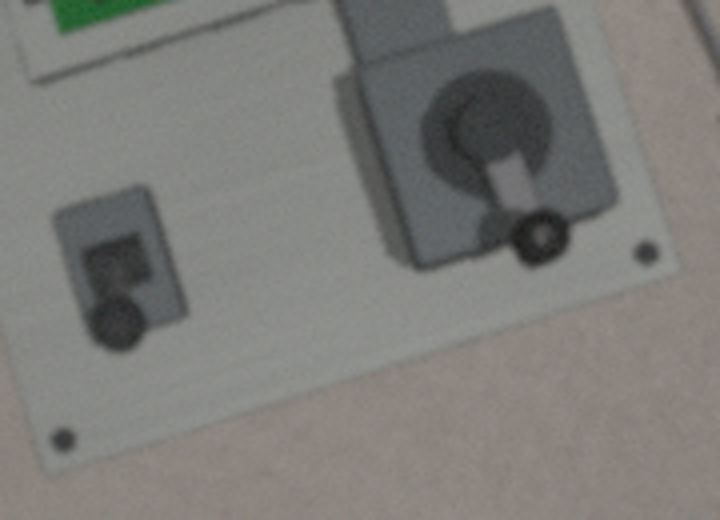

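View pics/sc.png

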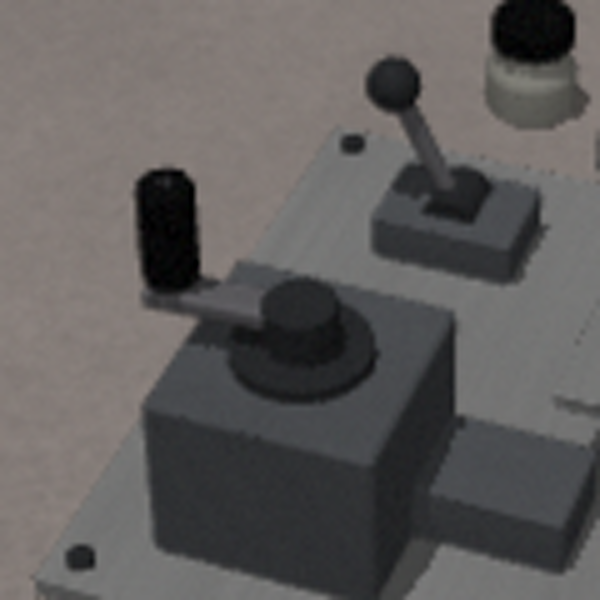

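Call:
servo_tool([
  [-0.16,-0.12,0,-0.052,0.7],
  [-0.32,-0.24,0,-0.104,0.7],
  [-0.48,-0.36,0,-0.156,0.7],
  [-0.64,-0.48,0,-0.208,0.7],
  [-0.8,-0.6,0,-0.261,0.7],
])

```text
time_s: 0.52
ee_pos: [328.3, 351.8, 213.6]
ee_rot: [-180.0, -0.0, -179.7]
force: [0.5, 0.8, 1.3]
gripper_width: 64.1
gripper_force: 0.0
```

Call:
servo_tool([
  [-0.1,-0.18,0,0,0.7],
  [-0.2,-0.36,0,0,0.7],
  [-0.3,-0.54,0,0,0.7],
  [-0.4,-0.72,0,0,0.7],
  [-0.5,-0.9,0,0,0.7],
])

```text
time_s: 0.93
ee_pos: [428.4, 171.6, 213.8]
ee_rot: [180.0, -0.0, -180.0]
force: [0.7, 1.1, -0.1]
gripper_width: 64.3
gripper_force: 0.0
```

Call:
servo_tool([
  [-0.1,-0.18,0,0,0.7],
  [-0.2,-0.36,0,0,0.7],
  [-0.3,-0.54,0,0,0.7],
  [-0.4,-0.72,0,0,0.7],
  [-0.494,-0.898,0,0,0.7],
  [-0.494,-0.898,0,0,0.7],
  [-0.494,-0.898,0,0,0.7],
])

```text
time_s: 1.52
ee_pos: [527.2, -7.6, 213.2]
ee_rot: [180.0, -0.1, 179.8]
force: [-0.2, 0.4, -1.2]
gripper_width: 63.9
gripper_force: 0.0
```

```bash
python3 - <<'E'
from h import *
s=state();print(s["time_s"],s["ee_pos"],s["ee_rot"],s["force"],s["gripper_width"])
c=vision.camera_info("wrist");im=vision.grab_frame("wrist")[:,:,::-1]
np.save("pics/wc.npy",c,allow_pickle=True);cv2.imwrite("pics/w1.png",im)
print(c)
for P in [(526.9,-6,146),(526.9,-6,170),(577.5,15.6,125)]: print(proj(c,P))
E
```

```text
1.5167 [527.17737354  -7.63262082 213.16446681] [ 1.79976988e+02 -8.26342897e-02  1.79787009e+02] [-0.171413    0.42190307 -1.22512671] 63.9071240907262
{'vertical_fov': 67.88815717832556, 'cx': 315.27767902571117, 'cy': 241.38031886511237, 'distortion': array([-0.02774944,  0.        ,  0.        ,  0.        ,  0.        ]), 'T': array([[ 4.65783916e-03, -9.60894172e-01, -2.76876676e-01,
         4.47028805e+02],
       [ 9.99987925e-01,  4.90959854e-03, -2.16059044e-04,
        -7.33332170e+00],
       [ 1.56696320e-03, -2.76872327e-01,  9.60905437e-01,
         3.84620773e+02],
       [ 0.00000000e+00,  0.00000000e+00,  0.00000000e+00,
         1.00000000e+00]])}
[317.16591158 256.51787472]
[317.41510025 268.41938226]
[344.12656635 307.94044478]
```

View pics/w1.png

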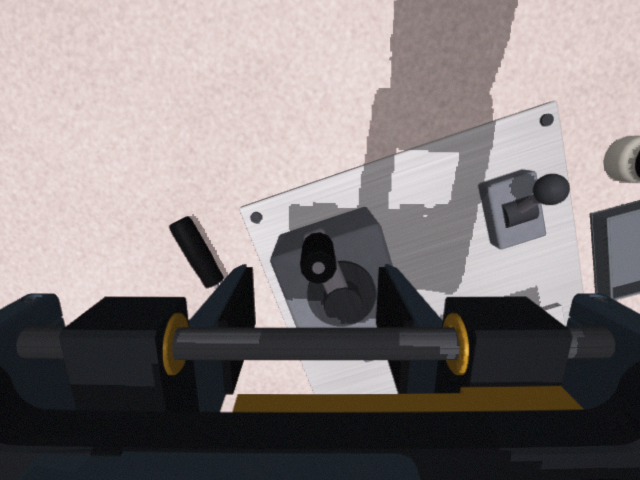

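The wrist view puts the knob top at (318,267) and the hub at (345,305). Both lie within about 1 mm of the triangulated points, so I'm descending and gripping.

Call:
servo_tool([
  [0,0.0075,0.1,0,0.7],
  [0,0.0075,0.2,0,0.7],
  [0,0.0075,0.3,0,0.7],
  [0,0.0075,0.37,0,0.7],
  [0,0.0075,0.405,0,0.7],
  [0,0.0075,0.405,0,0.7],
])

```text
time_s: 2.07
ee_pos: [525.2, -3.1, 131.5]
ee_rot: [180.0, -0.2, -179.9]
force: [0.1, -0.4, 0.0]
gripper_width: 63.8
gripper_force: 0.0
```

Call:
servo_tool([
  [0,0,0,0,0.4],
  [0,0,0,0,0.2],
  [0,0,0,0,0],
  [0,0,0,0,0],
  [0,0,0,0,0],
  [0,0,0,0,0],
  [0,0,0,0,0],
  [0,0,0,0,0],
], force=25)

```text
time_s: 2.73
ee_pos: [527.0, -4.6, 133.2]
ee_rot: [-180.0, 0.0, -180.0]
force: [0.9, 0.6, 0.9]
gripper_width: 24.0
gripper_force: 25.0
```

```bash
cat > arc.py <<'E'
from h import *
def arc(a0,n,step,rows,ph0=203.1,r=55):
    # a = degrees cranked clockwise so far
    P=lambda a: r*np.array([np.cos(np.radians(ph0-a)),np.sin(np.radians(ph0-a))])
    for k in range(n):
        s=a0+k*step; out=[]
        for i in range(1,rows+1):
            d=(P(s+step*i/rows)-P(s))/200; out.append([round(-d[0],3),round(d[1],3),0,0,0])
        print(s,out)
E
python3 -c "
from arc import *
arc(0,12,6,2)"
```

```text
0 [[np.float64(0.005), np.float64(0.013), 0, 0, 0], [np.float64(0.01), np.float64(0.027), 0, 0, 0]]
6 [[np.float64(0.004), np.float64(0.014), 0, 0, 0], [np.float64(0.007), np.float64(0.028), 0, 0, 0]]
12 [[np.float64(0.002), np.float64(0.014), 0, 0, 0], [np.float64(0.004), np.float64(0.028), 0, 0, 0]]
18 [[np.float64(0.001), np.float64(0.014), 0, 0, 0], [np.float64(0.001), np.float64(0.029), 0, 0, 0]]
24 [[np.float64(-0.001), np.float64(0.014), 0, 0, 0], [np.float64(-0.002), np.float64(0.029), 0, 0, 0]]
30 [[np.float64(-0.002), np.float64(0.014), 0, 0, 0], [np.float64(-0.005), np.float64(0.028), 0, 0, 0]]
36 [[np.float64(-0.004), np.float64(0.014), 0, 0, 0], [np.float64(-0.008), np.float64(0.028), 0, 0, 0]]
42 [[np.float64(-0.005), np.float64(0.013), 0, 0, 0], [np.float64(-0.011), np.float64(0.027), 0, 0, 0]]
48 [[np.float64(-0.006), np.float64(0.013), 0, 0, 0], [np.float64(-0.013), np.float64(0.025), 0, 0, 0]]
54 [[np.float64(-0.008), np.float64(0.012), 0, 0, 0], [np.float64(-0.016), np.float64(0.024), 0, 0, 0]]
60 [[np.float64(-0.009), np.float64(0.011), 0, 0, 0], [np.float64(-0.018), np.float64(0.022), 0, 0, 0]]
66 [[np.float64(-0.01), np.float64(0.01), 0, 0, 0], [np.float64(-0.021), np.float64(0.02), 0, 0, 0]]
```

Call:
servo_tool([
  [0.005,0.013,0,0,0],
  [0.01,0.027,0,0,0],
])

```text
time_s: 2.9
ee_pos: [525.2, 0.9, 133.2]
ee_rot: [-180.0, 0.1, 180.0]
force: [0.4, -0.5, 1.5]
gripper_width: 23.8
gripper_force: 25.0
```

Call:
servo_tool([
  [0.004,0.014,0,0,0],
  [0.007,0.028,0,0,0],
])

```text
time_s: 3.07
ee_pos: [524.0, 6.9, 133.2]
ee_rot: [180.0, 0.1, -180.0]
force: [0.7, 0.0, 2.9]
gripper_width: 23.4
gripper_force: 25.0
```

Call:
servo_tool([
  [0.002,0.014,0,0,0],
  [0.004,0.028,0,0,0],
])

```text
time_s: 3.23
ee_pos: [523.5, 12.5, 133.2]
ee_rot: [180.0, 0.1, -180.0]
force: [3.4, -0.3, 0.5]
gripper_width: 23.5
gripper_force: 25.0
```

Call:
servo_tool([
  [0.001,0.014,0,0,0],
  [0.001,0.029,0,0,0],
])

```text
time_s: 3.4
ee_pos: [523.5, 18.2, 133.2]
ee_rot: [-180.0, 0.1, -180.0]
force: [4.1, -1.0, 1.6]
gripper_width: 23.7
gripper_force: 25.0
```

Call:
servo_tool([
  [-0.001,0.014,0,0,0],
  [-0.002,0.029,0,0,0],
])

```text
time_s: 3.57
ee_pos: [524.1, 23.8, 133.2]
ee_rot: [-180.0, 0.2, -180.0]
force: [5.9, -1.6, 0.1]
gripper_width: 23.8
gripper_force: 25.0
```

Call:
servo_tool([
  [-0.002,0.014,0,0,0],
  [-0.005,0.028,0,0,0],
])

```text
time_s: 3.73
ee_pos: [525.2, 29.2, 133.2]
ee_rot: [-180.0, 0.2, -180.0]
force: [6.1, -2.3, 0.0]
gripper_width: 23.8
gripper_force: 25.0
```

```bash
cat > arc.py <<'E'
from h import *
def arc(a0,n,step,rows,ph0=203.1,r=55):
    P=lambda a: np.round(r/200*np.array([-np.cos(np.radians(ph0-a)),np.sin(np.radians(ph0-a))]),4)
    for k in range(n):
        s=a0+k*step
        print(s,[[float(x) for x in np.round(P(s+step*i/rows)-P(s),4)]+[0,0,0] for i in range(1,rows+1)])
E
python3 -c "
from arc import *
arc(36,27,6,2)
print(state())"
```

```text
36 [[-0.0036, 0.0139, 0, 0, 0], [-0.0079, 0.0277, 0, 0, 0]]
42 [[-0.005, 0.0135, 0, 0, 0], [-0.0108, 0.0267, 0, 0, 0]]
48 [[-0.0064, 0.0129, 0, 0, 0], [-0.0134, 0.0254, 0, 0, 0]]
54 [[-0.0077, 0.0122, 0, 0, 0], [-0.0161, 0.0239, 0, 0, 0]]
60 [[-0.0089, 0.0113, 0, 0, 0], [-0.0185, 0.0221, 0, 0, 0]]
66 [[-0.01, 0.0103, 0, 0, 0], [-0.0206, 0.02, 0, 0, 0]]
72 [[-0.0111, 0.0092, 0, 0, 0], [-0.0227, 0.0178, 0, 0, 0]]
78 [[-0.012, 0.008, 0, 0, 0], [-0.0244, 0.0153, 0, 0, 0]]
84 [[-0.0127, 0.0067, 0, 0, 0], [-0.0258, 0.0127, 0, 0, 0]]
90 [[-0.0134, 0.0053, 0, 0, 0], [-0.027, 0.0098, 0, 0, 0]]
96 [[-0.0139, 0.0039, 0, 0, 0], [-0.028, 0.0071, 0, 0, 0]]
102 [[-0.0142, 0.0024, 0, 0, 0], [-0.0285, 0.004, 0, 0, 0]]
108 [[-0.0143, 0.0009, 0, 0, 0], [-0.0287, 0.0011, 0, 0, 0]]
114 [[-0.0144, -0.0006, 0, 0, 0], [-0.0287, -0.002, 0, 0, 0]]
120 [[-0.0143, -0.0021, 0, 0, 0], [-0.0284, -0.0049, 0, 0, 0]]
126 [[-0.0139, -0.0036, 0, 0, 0], [-0.0277, -0.0079, 0, 0, 0]]
132 [[-0.0135, -0.005, 0, 0, 0], [-0.0267, -0.0108, 0, 0, 0]]
138 [[-0.0129, -0.0064, 0, 0, 0], [-0.0254, -0.0134, 0, 0, 0]]
144 [[-0.0122, 
[... 529 characters left out ...]
85, 0, 0, 0]]
{'time_s': 3.7333, 'qpos': array([ 1.96282081e+00,  1.76830362e+01,  1.03139222e+02, -5.52136537e-02,
        5.90097831e+01, -8.80351143e+01]), 'qvel': array([ 3.53077144,  0.78123633, -1.24960735, -0.24154717,  0.31606358,
        3.53962877]), 'effort': array([  1.04954291, -38.01970124, -17.30869174,   0.68138737,
         1.89680949,  -0.05477253]), 'ee_pos': array([525.24230902,  29.22992576, 133.17608613]), 'ee_rot': array([-1.79958371e+02,  1.69473705e-01, -1.79973644e+02]), 'force': array([ 6.08297902e+00, -2.29423469e+00,  2.36547871e-04]), 'torque': array([-0.35934138, -1.00475436, -0.01816445]), 'gripper_force': 24.99988228082657, 'gripper_width': 23.76213470787686}
```

```bash
python3 -c "
from arc import *
arc(36,24,6,2,201.3)"
```

```text
36 [[-0.004, 0.0138, 0, 0, 0], [-0.0088, 0.0274, 0, 0, 0]]
42 [[-0.0054, 0.0133, 0, 0, 0], [-0.0115, 0.0264, 0, 0, 0]]
48 [[-0.0068, 0.0127, 0, 0, 0], [-0.0143, 0.025, 0, 0, 0]]
54 [[-0.0081, 0.0119, 0, 0, 0], [-0.0168, 0.0233, 0, 0, 0]]
60 [[-0.0093, 0.011, 0, 0, 0], [-0.0191, 0.0215, 0, 0, 0]]
66 [[-0.0104, 0.01, 0, 0, 0], [-0.0213, 0.0194, 0, 0, 0]]
72 [[-0.0114, 0.0088, 0, 0, 0], [-0.0232, 0.017, 0, 0, 0]]
78 [[-0.0123, 0.0076, 0, 0, 0], [-0.0249, 0.0146, 0, 0, 0]]
84 [[-0.0129, 0.0062, 0, 0, 0], [-0.0262, 0.0118, 0, 0, 0]]
90 [[-0.0136, 0.0049, 0, 0, 0], [-0.0273, 0.0091, 0, 0, 0]]
96 [[-0.014, 0.0034, 0, 0, 0], [-0.0282, 0.0061, 0, 0, 0]]
102 [[-0.0142, 0.0019, 0, 0, 0], [-0.0286, 0.0031, 0, 0, 0]]
108 [[-0.0144, 0.0005, 0, 0, 0], [-0.0288, 0.0002, 0, 0, 0]]
114 [[-0.0143, -0.0011, 0, 0, 0], [-0.0286, -0.0029, 0, 0, 0]]
120 [[-0.0142, -0.0025, 0, 0, 0], [-0.0282, -0.0058, 0, 0, 0]]
126 [[-0.0138, -0.004, 0, 0, 0], [-0.0274, -0.0088, 0, 0, 0]]
132 [[-0.0133, -0.0054, 0, 0, 0], [-0.0264, -0.0115, 0, 0, 0]]
138 [[-0.0127, -0.0068, 0, 0, 0], [-0.025, -0.0143, 0, 0, 0]]
144 [[-0.0119, -0.0081, 0, 0, 0], [-0.0233, -0.0168, 0, 0, 0]]
150 [[-0.011, -0.0093, 0, 0, 0], [-0.0215, -0.0191, 0, 0, 0]]
156 [[-0.01, -0.0104, 0, 0, 0], [-0.0194, -0.0213, 0, 0, 0]]
162 [[-0.0088, -0.0114, 0, 0, 0], [-0.017, -0.0232, 0, 0, 0]]
168 [[-0.0076, -0.0123, 0, 0, 0], [-0.0146, -0.0249, 0, 0, 0]]
174 [[-0.0062, -0.0129, 0, 0, 0], [-0.0118, -0.0262, 0, 0, 0]]
```

First call includes the −0.0053 radial correction.

Call:
servo_tool([
  [-0.0093,0.0138,0,0,0],
  [-0.0141,0.0274,0,0,0],
])

```text
time_s: 3.9
ee_pos: [527.2, 34.8, 133.2]
ee_rot: [-180.0, 0.0, -180.0]
force: [4.0, -1.8, 3.0]
gripper_width: 23.5
gripper_force: 25.0
```

Call:
servo_tool([
  [-0.0054,0.0133,0,0,0],
  [-0.0115,0.0264,0,0,0],
])

```text
time_s: 4.07
ee_pos: [529.5, 40.0, 133.2]
ee_rot: [-180.0, 0.1, -180.0]
force: [4.4, -3.0, 2.3]
gripper_width: 23.2
gripper_force: 25.0
```

Call:
servo_tool([
  [-0.0068,0.0127,0,0,0],
  [-0.0143,0.025,0,0,0],
])

```text
time_s: 4.23
ee_pos: [532.4, 44.9, 133.2]
ee_rot: [-180.0, 0.1, -180.0]
force: [3.0, -4.2, 2.5]
gripper_width: 23.7
gripper_force: 25.0
```

Call:
servo_tool([
  [-0.0081,0.0119,0,0,0],
  [-0.0168,0.0233,0,0,0],
])

```text
time_s: 4.4
ee_pos: [535.6, 49.4, 133.1]
ee_rot: [-179.9, 0.0, -180.0]
force: [4.3, -3.6, 3.1]
gripper_width: 23.5
gripper_force: 25.0
```

Call:
servo_tool([
  [-0.0093,0.011,0,0,0],
  [-0.0191,0.0215,0,0,0],
])

```text
time_s: 4.57
ee_pos: [539.3, 53.6, 133.1]
ee_rot: [-179.9, 0.0, -180.0]
force: [2.9, -3.9, 2.3]
gripper_width: 23.4
gripper_force: 25.0
```

Call:
servo_tool([
  [-0.0104,0.01,0,0,0],
  [-0.0213,0.0194,0,0,0],
])

```text
time_s: 4.73
ee_pos: [543.4, 57.2, 133.1]
ee_rot: [-179.9, -0.0, -180.0]
force: [3.1, -4.9, 3.7]
gripper_width: 23.5
gripper_force: 25.0
```

Call:
servo_tool([
  [-0.0114,0.0088,0,0,0],
  [-0.0232,0.017,0,0,0],
])

```text
time_s: 4.9
ee_pos: [547.8, 60.5, 133.1]
ee_rot: [-179.9, -0.0, -180.0]
force: [3.6, -5.2, 3.5]
gripper_width: 23.5
gripper_force: 25.0
```

Call:
servo_tool([
  [-0.0123,0.0076,0,0,0],
  [-0.0249,0.0146,0,0,0],
])

```text
time_s: 5.07
ee_pos: [552.5, 63.4, 133.1]
ee_rot: [-179.9, -0.1, -180.0]
force: [0.7, -4.7, 4.0]
gripper_width: 23.3
gripper_force: 25.0
```

```bash
cat > fit.py <<'E'
import numpy as np
from scipy.optimize import least_squares
def fit(P):
    P=np.array(P,float)
    for fixr in (None,55):
        f=lambda v: np.hypot(P[:,0]-v[0],P[:,1]-v[1])-(v[2] if fixr is None else fixr)
        v=least_squares(f,[577.5,15.5,55]).x; print(v.round(2),"rms",f(v).std().round(3))
    print(np.degrees(np.arctan2(P[:,1]-v[1],P[:,0]-v[0])).round(1)%360)
    return v
E
python3 -c "
from fit import *
fit([(525.2,.9),(524,6.9),(523.5,12.5),(523.5,18.2),(524.1,23.8),(525.2,29.2),(527.2,34.8),(529.5,40),(532.4,44.9),(535.6,49.4),(539.3,53.6),(543.4,57.2),(547.8,60.5),(552.5,63.4)])
from arc import *
arc(84,28,6,2,201.3)" | sed 's/, 0, 0, 0]/]/g'
```

```text
[578.34  14.87  54.94] rms 0.044
[578.4   14.84  55.  ] rms 0.045
[194.7 188.3 182.4 176.5 170.6 164.9 158.7 152.8 146.8 141.1 135.3 129.6
 123.8 118.1]
84 [[-0.0129, 0.0062], [-0.0262, 0.0118]]
90 [[-0.0136, 0.0049], [-0.0273, 0.0091]]
96 [[-0.014, 0.0034], [-0.0282, 0.0061]]
102 [[-0.0142, 0.0019], [-0.0286, 0.0031]]
108 [[-0.0144, 0.0005], [-0.0288, 0.0002]]
114 [[-0.0143, -0.0011], [-0.0286, -0.0029]]
120 [[-0.0142, -0.0025], [-0.0282, -0.0058]]
126 [[-0.0138, -0.004], [-0.0274, -0.0088]]
132 [[-0.0133, -0.0054], [-0.0264, -0.0115]]
138 [[-0.0127, -0.0068], [-0.025, -0.0143]]
144 [[-0.0119, -0.0081], [-0.0233, -0.0168]]
150 [[-0.011, -0.0093], [-0.0215, -0.0191]]
156 [[-0.01, -0.0104], [-0.0194, -0.0213]]
162 [[-0.0088, -0.0114], [-0.017, -0.0232]]
168 [[-0.0076, -0.0123], [-0.0146, -0.0249]]
174 [[-0.0062, -0.0129], [-0.0118, -0.0262]]
180 [[-0.0049, -0.0136], [-0.0091, -0.0273]]
186 [[-0.0034, -0.014], [-0.0061, -0.0282]]
192 [[-0.0019, -0.0142], [-0.0031, -0.0286]]
198 [[-0.0005, -0.0144], [-0.0002, -0.0288]]
204 [[0.0011, -0.0143], [0.0029, -0.0286]]
210 [[0.0025, -0.0142], [0.0058, -0.0282]]
216 [[0.004, -0.0138], [0.0088, -0.0274]]
222 [[0.0054, -0.0133], [0.0115, -0.0264]]
228 [[0.0068, -0.0127], [0.0143, -0.025]]
234 [[0.0081, -0.0119], [0.0168, -0.0233]]
240 [[0.0093, -0.011], [0.0191, -0.0215]]
246 [[0.0104, -0.01], [0.0213, -0.0194]]
```

Call:
servo_tool([
  [-0.0129,0.0027,0,0,0],
  [-0.0262,0.0083,0,0,0],
])

```text
time_s: 5.23
ee_pos: [557.3, 65.6, 133.1]
ee_rot: [-180.0, -0.1, -180.0]
force: [1.4, -3.1, 5.3]
gripper_width: 23.8
gripper_force: 25.0
```

Call:
servo_tool([
  [-0.0136,0.0049,0,0,0],
  [-0.0273,0.0091,0,0,0],
])

```text
time_s: 5.4
ee_pos: [562.6, 67.5, 133.1]
ee_rot: [-180.0, -0.1, -180.0]
force: [0.7, -3.0, 5.3]
gripper_width: 23.3
gripper_force: 25.0
```

Call:
servo_tool([
  [-0.014,0.0034,0,0,0],
  [-0.0282,0.0061,0,0,0],
])

```text
time_s: 5.57
ee_pos: [568.1, 68.8, 133.1]
ee_rot: [-180.0, -0.2, -180.0]
force: [-1.0, -2.3, 5.9]
gripper_width: 23.4
gripper_force: 25.0
```

Call:
servo_tool([
  [-0.0142,0.0019,0,0,0],
  [-0.0286,0.0031,0,0,0],
])

```text
time_s: 5.73
ee_pos: [573.6, 69.6, 133.1]
ee_rot: [-180.0, -0.2, -180.0]
force: [-0.9, -2.6, 5.6]
gripper_width: 23.5
gripper_force: 25.0
```

Call:
servo_tool([
  [-0.0144,0.0005,0,0,0],
  [-0.0288,0.0002,0,0,0],
])

```text
time_s: 5.9
ee_pos: [575.5, 69.7, 133.0]
ee_rot: [-180.0, -0.7, 180.0]
force: [-13.2, -1.0, 14.8]
gripper_width: 23.8
gripper_force: 25.0
```

Call:
servo_tool([
  [-0.0143,-0.0011,0,0,0],
  [-0.0286,-0.0029,0,0,0],
])

```text
time_s: 6.07
ee_pos: [579.9, 69.8, 133.0]
ee_rot: [179.9, -0.8, 180.0]
force: [-11.8, 0.5, 13.4]
gripper_width: 23.4
gripper_force: 25.0
```

Call:
servo_tool([
  [-0.0142,-0.0025,0,0,0],
  [-0.0282,-0.0058,0,0,0],
])

```text
time_s: 6.23
ee_pos: [585.5, 69.3, 133.0]
ee_rot: [179.9, -0.8, 180.0]
force: [-11.4, 2.0, 12.8]
gripper_width: 23.4
gripper_force: 25.0
```

Call:
servo_tool([
  [-0.0138,-0.004,0,0,0],
  [-0.0274,-0.0088,0,0,0],
])

```text
time_s: 6.4
ee_pos: [591.1, 68.3, 133.0]
ee_rot: [179.8, -0.8, 180.0]
force: [-11.8, 4.7, 12.5]
gripper_width: 23.4
gripper_force: 25.0
```

Call:
servo_tool([
  [-0.0133,-0.0054,0,0,0],
  [-0.0264,-0.0115,0,0,0],
])

```text
time_s: 6.57
ee_pos: [596.7, 66.6, 133.0]
ee_rot: [179.7, -0.8, 180.0]
force: [-9.4, 5.2, 11.8]
gripper_width: 23.1
gripper_force: 25.0
```

Call:
servo_tool([
  [-0.0127,-0.0068,0,0,0],
  [-0.025,-0.0143,0,0,0],
])

```text
time_s: 6.73
ee_pos: [602.1, 64.4, 133.0]
ee_rot: [179.6, -0.7, 180.0]
force: [-10.7, 6.9, 12.3]
gripper_width: 23.5
gripper_force: 25.0
```

Call:
servo_tool([
  [-0.0119,-0.0081,0,0,0],
  [-0.0233,-0.0168,0,0,0],
])

```text
time_s: 6.9
ee_pos: [607.1, 61.6, 133.1]
ee_rot: [179.6, -0.7, 179.9]
force: [-9.0, 9.0, 11.3]
gripper_width: 23.6
gripper_force: 25.0
```

Call:
servo_tool([
  [-0.011,-0.0093,0,0,0],
  [-0.0215,-0.0191,0,0,0],
])

```text
time_s: 7.07
ee_pos: [612.0, 58.3, 133.1]
ee_rot: [179.5, -0.6, 179.9]
force: [-7.7, 10.1, 9.8]
gripper_width: 23.5
gripper_force: 25.0
```

```bash
python3 -c "
from fit import *
fit([(525.2,.9),(524,6.9),(523.5,12.5),(523.5,18.2),(524.1,23.8),(525.2,29.2),(527.2,34.8),(529.5,40),(532.4,44.9),(535.6,49.4),(539.3,53.6),(543.4,57.2),(547.8,60.5),(552.5,63.4),(557.3,65.6),(562.6,67.5),(568.1,68.8),(573.6,69.6),(575.5,69.7)])
fit([(575.5,69.7),(579.9,69.8),(585.5,69.3),(591.1,68.3),(596.7,66.6),(602.1,64.4),(607.1,61.6),(612,58.3)])
from arc import *
arc(156,6,60,15,201.3)" | sed 's/, 0, 0, 0]/]/g'
```

```text
[578.3   14.88  54.9 ] rms 0.039
[578.39  14.81  55.  ] rms 0.042
[194.7 188.3 182.4 176.5 170.6 164.9 158.7 152.7 146.8 141.1 135.2 129.5
 123.8 118.1 112.6 106.7 100.8  95.   93. ]
[578.27  14.65  55.14] rms 0.027
[578.31  14.79  55.  ] rms 0.027
[92.9 88.3 82.5 76.6 70.5 64.4 58.4 52.2]
156 [[-0.0132, -0.014], [-0.0254, -0.0289], [-0.0364, -0.0445], [-0.0464, -0.0609], [-0.0552, -0.078], [-0.0628, -0.0956], [-0.0692, -0.1137], [-0.0742, -0.1322], [-0.078, -0.1511], [-0.0804, -0.1701], [-0.0815, -0.1893], [-0.0813, -0.2085], [-0.0797, -0.2276], [-0.0768, -0.2466], [-0.0726, -0.2653]]
216 [[0.0055, -0.0184], [0.0123, -0.0363], [0.0203, -0.0538], [0.0295, -0.0706], [0.0399, -0.0868], [0.0514, -0.1021], [0.0639, -0.1167], [0.0774, -0.1303], [0.0918, -0.143], [0.1071, -0.1546], [0.1231, -0.1652], [0.1399, -0.1746], [0.1572, -0.1828], [0.1751, -0.1897], [0.1934, -0.1955]]
276 [[0.0187, -0.0044], [0.0377, -0.0075], [0.0568, -0.0092], [0.076, -0.0097], [0.0951, -0.0088], [0.1142, -0.0065], [0.1331, -0.003], [0.1516, 0.0019], [0.1698, 0.0081], [0.1875, 0.0155], [0.2047, 0.0241], [0.2212, 0
[... 216 characters left out ...]
0.1511], [0.0804, 0.1701], [0.0815, 0.1893], [0.0813, 0.2085], [0.0797, 0.2276], [0.0768, 0.2466], [0.0726, 0.2653]]
396 [[-0.0055, 0.0184], [-0.0123, 0.0363], [-0.0203, 0.0538], [-0.0295, 0.0706], [-0.0399, 0.0868], [-0.0514, 0.1021], [-0.0639, 0.1167], [-0.0774, 0.1303], [-0.0918, 0.143], [-0.1071, 0.1546], [-0.1231, 0.1652], [-0.1399, 0.1746], [-0.1572, 0.1828], [-0.1751, 0.1897], [-0.1934, 0.1955]]
456 [[-0.0187, 0.0044], [-0.0377, 0.0075], [-0.0568, 0.0092], [-0.076, 0.0097], [-0.0951, 0.0088], [-0.1142, 0.0065], [-0.1331, 0.003], [-0.1516, -0.0019], [-0.1698, -0.0081], [-0.1875, -0.0155], [-0.2047, -0.0241], [-0.2212, -0.0339], [-0.2369, -0.0448], [-0.2519, -0.0568], [-0.266, -0.0698]]
```

Call:
servo_tool([
  [-0.0132,-0.014,0,0,0],
  [-0.0254,-0.0289,0,0,0],
  [-0.0364,-0.0445,0,0,0],
  [-0.0464,-0.0609,0,0,0],
  [-0.0552,-0.078,0,0,0],
  [-0.0628,-0.0956,0,0,0],
  [-0.0692,-0.1137,0,0,0],
  [-0.0742,-0.1322,0,0,0],
  [-0.078,-0.1511,0,0,0],
  [-0.0804,-0.1701,0,0,0],
  [-0.0815,-0.1893,0,0,0],
  [-0.0813,-0.2085,0,0,0],
  [-0.0797,-0.2276,0,0,0],
  [-0.0768,-0.2466,0,0,0],
  [-0.0726,-0.2653,0,0,0],
])

```text
time_s: 8.32
ee_pos: [632.8, 6.3, 133.3]
ee_rot: [179.4, 0.2, 179.9]
force: [6.6, 12.3, 1.3]
gripper_width: 23.7
gripper_force: 25.0
```

Call:
servo_tool([
  [0.0055,-0.0184,0,0,0],
  [0.0123,-0.0363,0,0,0],
  [0.0203,-0.0538,0,0,0],
  [0.0295,-0.0706,0,0,0],
  [0.0399,-0.0868,0,0,0],
  [0.0514,-0.1021,0,0,0],
  [0.0639,-0.1167,0,0,0],
  [0.0774,-0.1303,0,0,0],
  [0.0918,-0.143,0,0,0],
  [0.1071,-0.1546,0,0,0],
  [0.1231,-0.1652,0,0,0],
  [0.1399,-0.1746,0,0,0],
  [0.1572,-0.1828,0,0,0],
  [0.1751,-0.1897,0,0,0],
  [0.1934,-0.1955,0,0,0],
])

```text
time_s: 9.57
ee_pos: [597.2, -36.9, 133.4]
ee_rot: [179.9, 0.6, 180.0]
force: [13.4, 0.5, -3.2]
gripper_width: 23.4
gripper_force: 25.0
```

Call:
servo_tool([
  [0.0187,-0.0044,0,0,0],
  [0.0377,-0.0075,0,0,0],
  [0.0568,-0.0092,0,0,0],
  [0.076,-0.0097,0,0,0],
  [0.0951,-0.0088,0,0,0],
  [0.1142,-0.0065,0,0,0],
  [0.1331,-0.003,0,0,0],
  [0.1516,0.0019,0,0,0],
  [0.1698,0.0081,0,0,0],
  [0.1875,0.0155,0,0,0],
  [0.2047,0.0241,0,0,0],
  [0.2212,0.0339,0,0,0],
  [0.2369,0.0448,0,0,0],
  [0.2519,0.0568,0,0,0],
  [0.266,0.0698,0,0,0],
])

```text
time_s: 10.82
ee_pos: [542.1, -26.5, 133.3]
ee_rot: [-179.7, 0.3, -179.9]
force: [8.0, -9.9, -0.4]
gripper_width: 23.6
gripper_force: 25.0
```

Call:
servo_tool([
  [0.0132,0.014,0,0,0],
  [0.0254,0.0289,0,0,0],
  [0.0364,0.0445,0,0,0],
  [0.0464,0.0609,0,0,0],
  [0.0552,0.078,0,0,0],
  [0.0628,0.0956,0,0,0],
  [0.0692,0.1137,0,0,0],
  [0.0742,0.1322,0,0,0],
  [0.078,0.1511,0,0,0],
  [0.0804,0.1701,0,0,0],
  [0.0815,0.1893,0,0,0],
  [0.0813,0.2085,0,0,0],
  [0.0797,0.2276,0,0,0],
  [0.0768,0.2466,0,0,0],
  [0.0726,0.2653,0,0,0],
])

```text
time_s: 12.07
ee_pos: [524.4, 25.6, 133.1]
ee_rot: [-179.6, -0.1, -179.9]
force: [0.7, -12.1, 4.6]
gripper_width: 23.1
gripper_force: 25.0
```

Call:
servo_tool([
  [-0.0055,0.0184,0,0,0],
  [-0.0123,0.0363,0,0,0],
  [-0.0203,0.0538,0,0,0],
  [-0.0295,0.0706,0,0,0],
  [-0.0399,0.0868,0,0,0],
  [-0.0514,0.1021,0,0,0],
  [-0.0639,0.1167,0,0,0],
  [-0.0774,0.1303,0,0,0],
  [-0.0918,0.143,0,0,0],
  [-0.1071,0.1546,0,0,0],
  [-0.1231,0.1652,0,0,0],
  [-0.1399,0.1746,0,0,0],
  [-0.1572,0.1828,0,0,0],
  [-0.1751,0.1897,0,0,0],
  [-0.1934,0.1955,0,0,0],
])

```text
time_s: 13.32
ee_pos: [557.9, 65.8, 133.0]
ee_rot: [-179.8, -0.7, -180.0]
force: [-10.4, -7.5, 14.3]
gripper_width: 23.4
gripper_force: 25.0
```

Call:
servo_tool([
  [-0.0187,0.0044,0,0,0],
  [-0.0377,0.0075,0,0,0],
  [-0.0568,0.0092,0,0,0],
  [-0.076,0.0097,0,0,0],
  [-0.0951,0.0088,0,0,0],
  [-0.1142,0.0065,0,0,0],
  [-0.1331,0.003,0,0,0],
  [-0.1516,-0.0019,0,0,0],
  [-0.1698,-0.0081,0,0,0],
  [-0.1875,-0.0155,0,0,0],
  [-0.2047,-0.0241,0,0,0],
  [-0.2212,-0.0339,0,0,0],
  [-0.2369,-0.0448,0,0,0],
  [-0.2519,-0.0568,0,0,0],
  [-0.266,-0.0698,0,0,0],
])

```text
time_s: 14.57
ee_pos: [612.0, 58.3, 133.1]
ee_rot: [179.5, -0.6, 179.9]
force: [-7.9, 9.7, 10.4]
gripper_width: 23.4
gripper_force: 25.0
```

Call:
servo_tool([
  [-0.0132,-0.014,0,0,0],
  [-0.0254,-0.0289,0,0,0],
  [-0.0364,-0.0445,0,0,0],
  [-0.0464,-0.0609,0,0,0],
  [-0.0552,-0.078,0,0,0],
  [-0.0628,-0.0956,0,0,0],
  [-0.0692,-0.1137,0,0,0],
  [-0.0742,-0.1322,0,0,0],
  [-0.078,-0.1511,0,0,0],
  [-0.0804,-0.1701,0,0,0],
  [-0.0815,-0.1893,0,0,0],
  [-0.0813,-0.2085,0,0,0],
  [-0.0797,-0.2276,0,0,0],
  [-0.0768,-0.2466,0,0,0],
  [-0.0726,-0.2653,0,0,0],
])

```text
time_s: 15.82
ee_pos: [632.8, 6.3, 133.3]
ee_rot: [179.4, 0.2, 179.9]
force: [5.7, 11.8, 1.9]
gripper_width: 23.8
gripper_force: 25.0
```

Call:
servo_tool([
  [0.0055,-0.0184,0,0,0],
  [0.0123,-0.0363,0,0,0],
  [0.0203,-0.0538,0,0,0],
  [0.0295,-0.0706,0,0,0],
  [0.0399,-0.0868,0,0,0],
  [0.0514,-0.1021,0,0,0],
  [0.0639,-0.1167,0,0,0],
  [0.0774,-0.1303,0,0,0],
  [0.0918,-0.143,0,0,0],
  [0.1071,-0.1546,0,0,0],
  [0.1231,-0.1652,0,0,0],
  [0.1399,-0.1746,0,0,0],
  [0.1572,-0.1828,0,0,0],
  [0.1751,-0.1897,0,0,0],
  [0.1934,-0.1955,0,0,0],
])

```text
time_s: 17.07
ee_pos: [597.2, -36.9, 133.4]
ee_rot: [179.9, 0.6, 180.0]
force: [12.6, 0.9, -2.9]
gripper_width: 23.7
gripper_force: 25.0
```

Call:
servo_tool([
  [0.0187,-0.0044,0,0,0],
  [0.0377,-0.0075,0,0,0],
  [0.0568,-0.0092,0,0,0],
  [0.076,-0.0097,0,0,0],
  [0.0951,-0.0088,0,0,0],
  [0.1142,-0.0065,0,0,0],
  [0.1331,-0.003,0,0,0],
  [0.1516,0.0019,0,0,0],
  [0.1698,0.0081,0,0,0],
  [0.1875,0.0155,0,0,0],
  [0.2047,0.0241,0,0,0],
  [0.2212,0.0339,0,0,0],
  [0.2369,0.0448,0,0,0],
  [0.2519,0.0568,0,0,0],
  [0.266,0.0698,0,0,0],
])

```text
time_s: 18.32
ee_pos: [542.2, -26.5, 133.3]
ee_rot: [-179.7, 0.3, -179.9]
force: [6.7, -9.0, -1.2]
gripper_width: 23.1
gripper_force: 25.0
```

Call:
servo_tool([
  [0.0132,0.014,0,0,0],
  [0.0254,0.0289,0,0,0],
  [0.0364,0.0445,0,0,0],
  [0.0464,0.0609,0,0,0],
  [0.0552,0.078,0,0,0],
  [0.0628,0.0956,0,0,0],
  [0.0692,0.1137,0,0,0],
  [0.0742,0.1322,0,0,0],
  [0.078,0.1511,0,0,0],
  [0.0804,0.1701,0,0,0],
  [0.0815,0.1893,0,0,0],
  [0.0813,0.2085,0,0,0],
  [0.0797,0.2276,0,0,0],
  [0.0768,0.2466,0,0,0],
  [0.0726,0.2653,0,0,0],
])

```text
time_s: 19.57
ee_pos: [524.4, 25.6, 133.1]
ee_rot: [-179.6, -0.1, -179.9]
force: [1.2, -12.6, 4.6]
gripper_width: 23.7
gripper_force: 25.0
```

Call:
servo_tool([
  [-0.0055,0.0184,0,0,0],
  [-0.0123,0.0363,0,0,0],
  [-0.0203,0.0538,0,0,0],
  [-0.0295,0.0706,0,0,0],
  [-0.0399,0.0868,0,0,0],
  [-0.0514,0.1021,0,0,0],
  [-0.0639,0.1167,0,0,0],
  [-0.0774,0.1303,0,0,0],
  [-0.0918,0.143,0,0,0],
  [-0.1071,0.1546,0,0,0],
  [-0.1231,0.1652,0,0,0],
  [-0.1399,0.1746,0,0,0],
  [-0.1572,0.1828,0,0,0],
  [-0.1751,0.1897,0,0,0],
  [-0.1934,0.1955,0,0,0],
])

```text
time_s: 20.82
ee_pos: [557.9, 65.8, 133.0]
ee_rot: [-179.8, -0.7, -180.0]
force: [-11.2, -7.4, 14.0]
gripper_width: 23.4
gripper_force: 25.0
```

Call:
servo_tool([
  [-0.0187,0.0044,0,0,0],
  [-0.0376,0.0075,0,0,0],
  [-0.0567,0.0093,0,0,0],
  [-0.0567,0.0093,0,0,0],
  [-0.0567,0.0093,0,0,0],
  [-0.0567,0.0093,0,0,0],
  [-0.0567,0.0093,0,0,0],
  [-0.0567,0.0093,0,0,0],
])

```text
time_s: 21.48
ee_pos: [569.3, 69.1, 133.0]
ee_rot: [-179.9, -0.7, -180.0]
force: [-9.9, -3.9, 12.5]
gripper_width: 23.5
gripper_force: 25.0
```

Call:
servo_tool([
  [-0.0144,0.0005,0,0,0],
  [-0.0288,0.0002,0,0,0],
  [-0.0288,0.0002,0,0,0],
  [-0.0288,0.0002,0,0,0],
  [-0.0288,0.0002,0,0,0],
  [-0.0288,0.0002,0,0,0],
  [-0.0288,0.0002,0,0,0],
  [-0.0288,0.0002,0,0,0],
])

```text
time_s: 22.15
ee_pos: [574.7, 69.7, 133.0]
ee_rot: [-180.0, -0.8, -180.0]
force: [-10.4, -2.4, 12.7]
gripper_width: 23.4
gripper_force: 25.0
```

Call:
servo_tool([
  [0.006,0,0,0,0],
  [0.012,0,0,0,0],
  [0.012,0,0,0,0],
  [0.012,0,0,0,0],
])

```text
time_s: 22.48
ee_pos: [574.0, 69.6, 133.0]
ee_rot: [-180.0, -0.5, -180.0]
force: [-6.7, -2.4, 10.1]
gripper_width: 23.2
gripper_force: 25.0
```

Call:
servo_tool([
  [0,0,0,0,0.45],
  [0,0,0,0,0.45],
  [0,0,0,0,0.45],
  [0,0,0,0,0.45],
])

```text
time_s: 22.82
ee_pos: [577.6, 70.0, 132.2]
ee_rot: [180.0, -0.1, -180.0]
force: [0.2, 0.7, -0.4]
gripper_width: 41.0
gripper_force: 0.0
```

Call:
servo_tool([
  [0,0,-0.1,0,0.45],
  [0,0,-0.2,0,0.45],
  [0,0,-0.3,0,0.45],
  [0,0,-0.4,0,0.45],
  [0,0,-0.4,0,0.45],
  [0,0,-0.4,0,0.45],
])

```text
time_s: 23.32
ee_pos: [578.6, 69.9, 213.3]
ee_rot: [180.0, 0.1, -180.0]
force: [-0.2, 0.1, -0.2]
gripper_width: 41.0
gripper_force: 0.0
```

```bash
python3 - <<'E'
from h import *
s=state();print(s["time_s"],s["ee_pos"],s["ee_rot"],s["force"],s["gripper_width"])
c=vision.camera_info("wrist");im=vision.grab_frame("wrist")[:,:,::-1]
cv2.imwrite("pics/w2.png",im)
for ph in (85,94,103): print(ph,proj(c,(577.8+55*np.cos(np.radians(ph)),15.2+55*np.sin(np.radians(ph)),170)))
print("axis",proj(c,(577.8,15.2,125)))
t=vision.grab_frame("top")[:,:,::-1];cv2.imwrite("pics/top1.png",t)
E
```

```text
23.3167 [578.59893424  69.85334573 213.34485101] [ 1.79969178e+02  7.45691274e-02 -1.79989645e+02] [-0.23560827  0.13467813 -0.24605135] 41.04977891005953
85 [315.07052335 274.29265268]
94 [315.17598196 261.64804614]
103 [313.1418067  248.87332639]
axis [243.11349378 246.74435693]
```

View pics/w2.png

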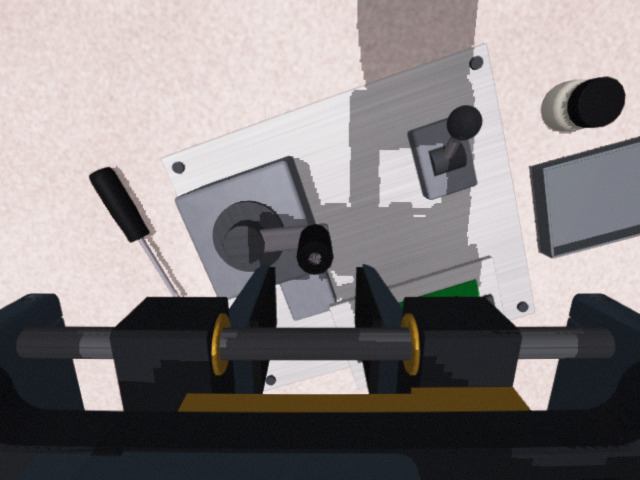

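The knob sits at (315,259), which puts the crank at about 94–95°, and the lever ball is at (463,122), still leaning to −x. Next I'll move behind the ball, aligned with the lift and with the fingers closed.

Call:
servo_tool([
  [0.14,0.1,0,-0.04,0],
  [0.28,0.2,0,-0.08,0],
  [0.43,0.3,0,-0.12,0],
  [0.57,0.4,0,-0.16,0],
  [0.71,0.495,0,-0.205,0],
  [0.71,0.495,0,-0.205,0],
  [0.71,0.495,0,-0.205,0],
  [0.71,0.495,0,-0.205,0],
], force=10)

```text
time_s: 24.08
ee_pos: [436.4, 168.4, 212.2]
ee_rot: [-180.0, -0.1, -161.5]
force: [0.1, 0.0, 0.6]
gripper_width: 0.5
gripper_force: 0.0
```

Call:
servo_tool([
  [0,0,0.12,0,0],
  [0,0,0.24,0,0],
  [0,0,0.36,0,0],
  [0,0,0.48,0,0],
  [0,0,0.6,0,0],
  [0,0,0.625,0,0],
  [0,0,0.625,0,0],
  [0,0,0.625,0,0],
])

```text
time_s: 24.75
ee_pos: [437.4, 168.4, 88.2]
ee_rot: [-180.0, 0.0, -161.6]
force: [0.2, -0.5, -0.0]
gripper_width: 0.8
gripper_force: 0.0
```

```bash
python3 - <<'E'
from h import *
s=state();print(s["time_s"],s["ee_pos"],s["ee_rot"],s["force"],s["gripper_width"])
im=vision.grab_frame("scene")[:,:,::-1]
cv2.imwrite("pics/s2.png",cv2.resize(im[130:330,200:460],None,fx=3,fy=3,interpolation=cv2.INTER_CUBIC))
E
```

```text
24.75 [437.42142583 168.38680273  88.23662767] [-1.79998909e+02  2.67387088e-02 -1.61607154e+02] [ 0.17199515 -0.46323431 -0.00974192] 0.7799333215405672
```

View pics/s2.png

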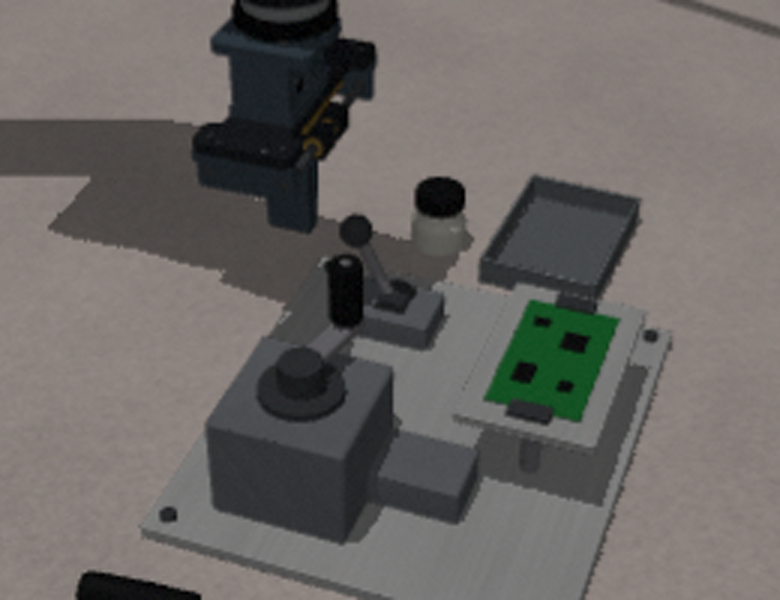

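The closed fingers are behind the lever ball at (355,230) in the crop, and nothing is in the way. Starting the push.

Call:
servo_tool([
  [-0.04,0,0,0,0],
  [-0.08,0,0,0,0],
  [-0.12,0,0,0,0],
  [-0.16,0,0,0,0],
  [-0.2,0,0,0,0],
  [-0.24,0,0,0,0],
  [-0.28,0,0,0,0],
  [-0.32,0,0,0,0],
  [-0.36,0,0,0,0],
  [-0.4,0,0,0,0],
  [-0.4,0,0,0,0],
])

```text
time_s: 25.72
ee_pos: [514.1, 194.6, 87.8]
ee_rot: [180.0, 0.1, -161.5]
force: [0.8, -0.4, -0.4]
gripper_width: 0.5
gripper_force: 0.0
```

Call:
servo_tool([
  [-0.01,0,0,0,0],
  [-0.02,0,0,0,0],
  [-0.02,0,0,0,0],
])

```text
time_s: 25.97
ee_pos: [515.9, 195.2, 87.8]
ee_rot: [180.0, -0.0, -161.5]
force: [-0.3, -0.5, -0.4]
gripper_width: 0.5
gripper_force: 0.2
```

Call:
servo_tool([
  [-0.01,0,0,0,0],
  [-0.02,0,0,0,0],
  [-0.02,0,0,0,0],
])

```text
time_s: 26.22
ee_pos: [519.9, 196.5, 87.9]
ee_rot: [180.0, 0.0, -161.5]
force: [-0.7, -0.0, 0.2]
gripper_width: 0.4
gripper_force: 0.4
```

Call:
servo_tool([
  [-0.01,0,0,0,0],
  [-0.01,0,0,0,0],
  [-0.01,0,0,0,0],
])

```text
time_s: 26.47
ee_pos: [521.5, 197.0, 87.9]
ee_rot: [180.0, -0.0, -161.5]
force: [-1.5, -0.7, 0.1]
gripper_width: 0.2
gripper_force: 0.9
```

Call:
servo_tool([
  [-0.01,0,0,0,0],
  [-0.01,0,0,0,0],
  [-0.01,0,0,0,0],
])

```text
time_s: 26.72
ee_pos: [521.8, 197.1, 87.7]
ee_rot: [-180.0, -0.2, -161.5]
force: [-5.2, -2.6, 1.1]
gripper_width: 0.5
gripper_force: 2.8
```

Call:
servo_tool([
  [-0.01,0,0,0,0],
  [-0.01,0,0,0,0],
  [-0.01,0,0,0,0],
])

```text
time_s: 26.97
ee_pos: [522.0, 197.2, 87.6]
ee_rot: [-180.0, -0.5, -161.5]
force: [-8.3, -3.9, 4.0]
gripper_width: 0.7
gripper_force: 4.6
```

Call:
servo_tool([
  [-0.01,0,0,0,0],
  [-0.01,0,0,0,0],
  [-0.01,0,0,0,0],
])

```text
time_s: 27.22
ee_pos: [522.1, 197.2, 87.6]
ee_rot: [-180.0, -0.7, -161.5]
force: [-12.2, -4.6, 7.2]
gripper_width: 0.7
gripper_force: 6.6
```

The lever hit its stop exactly where predicted. Backing off and lifting clear.

Call:
servo_tool([
  [0.05,0,0,0,0],
  [0.12,0,0,0,0],
  [0.2,0,0,0,0],
  [0.3,0,0,0,0],
  [0.4,0,0,0,0],
  [0.4,0,-0.15,0,0],
  [0.4,0,-0.3,0,0],
  [0.4,0,-0.45,0,0],
  [0.6,0,-0.6,0,0],
  [0.6,0,-0.6,0,0],
  [0.6,0,-0.6,0,0],
  [0.6,0,-0.6,0,0],
])

```text
time_s: 28.22
ee_pos: [414.1, 161.3, 208.1]
ee_rot: [180.0, 0.2, -161.5]
force: [-0.3, 0.2, -0.0]
gripper_width: 0.6
gripper_force: 0.0
```

```bash
python3 - <<'E'
from h import *
s=state();print(s["time_s"],s["ee_pos"],s["force"])
im=vision.grab_frame("scene")[:,:,::-1]; t=vision.grab_frame("top")[:,:,::-1]
a=cv2.resize(im[180:330,240:430],None,fx=2,fy=2,interpolation=cv2.INTER_CUBIC); b=cv2.resize(t[150:300,180:410],None,fx=1.65,fy=2,interpolation=cv2.INTER_CUBIC)
cv2.imwrite("pics/f.png",np.hstack([a,b]))
E
```

```text
28.2167 [414.09023649 161.25923419 208.13007918] [-0.32543991  0.2161415  -0.04017536]
```

View pics/f.png

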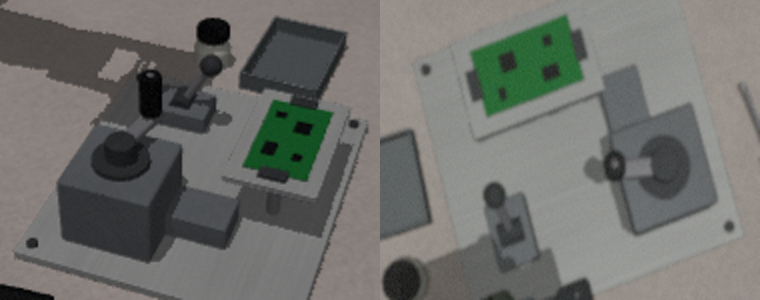

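The lever now leans to +x, with its ball at (210,65) in the left crop and (494,195) in the right. The knob is where I left it, the bystanders have not moved, and the arm is clear.

```bash
python3 -c "
from workcell import job_done
print(job_done())"
```

```text
the job is handed in; nothing more can be done
None
```

The job is handed in: I cranked two full turns past the bite (to within about 1–2° by the arm's position readings), let go of the knob, pushed the lock lever to its far stop, and left the jar, screwdriver and tray untouched, finishing at about 28 s.

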